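Zero the air station's click dial, come up four clicks, open the feed

ROBOT

A 7-joint arm with a two-finger parallel gripper is mounted at the origin on the work surface. World frame = base frame: x ahead of the robot, y to its left, z up, the work surface at z = 0. Lengths are in m, angles in rad, forces in N, time in s.
With the tool pointing down it reaches from about 0.425 to 1.025 m from the base axis. Payload 3.6 kg.
Tool frame: the origin (TCP) lies midway between the tips of the shut fingers; the grasp point (between the pads) lies 19 mm behind it; z points along the fingers, y is the line along which they close (so a half turn about z gives the same grasp; the last joint's range is limited). The gripper opens to 85 mm and grips with 20 to 120 N. Pads are 22 mm wide; open, the fingers measure 114 mm over their backs; the gripper's body (76 mm by 85 mm) begins 54 mm behind the grasp point. The pads swing forward as they close: fully open they stand 13 mm farther back than shut.
Start: joints at [1.252, 0.591, 0.048, 1.609, -0.033, 0.943, -0.034], TCP at [0.162, -0.707, 0.208] pointing down, gripper open.
Joint ranges: [-2.69, 2.69], [-0.47, 2.24], [-1.27, 1.36], [0.19, 2.51], [-1.53, 4.68], [0.08, 2.07], [-3.09, 3.09]. Speed limits (rad/s): [2.57, 2.57, 3.14, 3.14, 3.14, 3.14, 3.14].

INTERFACE

Orientations are given as a rotation vector (axis times angle).
In Python, from cell import robot gives the robot as it stands.
- The arm moves only by the tool step_arm, never from a script. Its argument "moves" is a list of rows, each a list of 7 numbers: the shift along the tool's x, y, z in cm, then the turn, a rotation vector about the tool's x, y, z in degrees, then the opening, from 0 (shut) to 1 (fully open). In form: [[dx, dy, dz, rx, ry, rz, hand], ...]. A call has 1 to 10 rows; each row is the pose to reach, as a shift and turn from the pose commanded when the call began, along the tool's axes at that moment; what a row does not reach only later rows make up. A row lasts 1/10 s, in which the tool goes at most 50 mm and 8.59 degrees, less where a joint would pass 70% of its speed; a pose out of reach is approached as far as the arm can. A call with a gripper value outside its range is refused whole. The fingers move at their own pace and stop on an object; "newtons" is the grip in N (left out, the last holds). Time passes only in rows, so rows that repeat a pose let the fingers close. It gives the time, the measured TCP pose, the force, the opening and the grip force at its end, in the units of the state.
- robot.sense(): the state, without advancing time (a new reading comes with each control period).
- robot.get_image(name): name is "scene" or "top" or "wrist"; returns the picture (480x640x3 uint8, red, green, blue); there is no depth.
- robot.camera_model(name): a dict with "K" (3x3 intrinsics, pixels), "R" (3x3) and "t" (3): a world point X has camera coordinates R X + t. Camera axes: x right, y down, z forward; pixel columns grow to the right and rows downward; lengths in m; the calibration is good to about 2 mm. A picture is of the moment at which its call begins: read the wrist's pose just before it. camera_model takes no time and is no camera call; for the wrist camera it gives the pose at the moment of the call.
- robot.close_job(): hands the job in; it is judged then, once.
Trained networks look in the newest picture that a camera, given by its name, has taken for a name from the list of things; names that differ only in an ending like _2 or _b are one class to them, and where a whole thing is asked for, a point or a joint stands for the part that bears it (a point fixed in the world has none). Each returns a list of dicts, best first, with "conf" (0 to 1); they miss things now and then, are a little off and sometimes report something else, mostly with a low value. They report only what shows in the picture. A call takes as long as a camera call.
- robot.spot_in(camera, label): "box" ([left, top, right, bottom] in pixels, round what is visible of it).
- robot.regions_of(camera, label): "region" (480x640 bool, what is visible of it) and "box" ([left, top, right, bottom] in pixels, round what is visible of it).
- robot.landmark_of(camera, label): "point" ([column, row] in pixels: a listed point, or the origin of a listed thing).
The state is a dict: "time_s": time; "q": joint angles; "joint_velocities": joint speeds; "joint_efforts": joint torques, N m; "tool_pos": TCP position; "orientation": TCP orientation; "wrist_force": force on the tool from outside, world axes, zero at the start; "moment": the same for the moment, N m; "width": finger opening in m; "gripper_force": force on a finger pad.
Only numpy, scipy, OpenCV 4.12 (cv2) and the standard library are available. Lean on these libraries where they do the work, as an engineer would, in place of code of your own. Each camera call takes 0.05 s, during which the arm holds its last target. There are 200 camera calls.

TASK

Set up the grey air station on the ledge for the next tyre: turn its click dial anticlockwise all the way back to the stop, then clockwise exactly four clicks, and only then swing the feed lever beside it all the way over to the back, where the brass air fittings are. Let go of everything, and leave the tools, the box and the dish around it where they lie.

Things in the scene. Friction and masses are not known exactly. Their poses are not given: they have to be found in the camera images.
- station: Air station fixed to the ledge: aluminium box 200 mm deep (x), 280 mm wide (y), 80 mm high, grey top plate. Origin: centre of its underside. x points from its front (robot side) to its back, where brass air fittings stick out 52 mm; y left, z up. The dial axis stands at (0, +70) mm, the lever pivot at (0, -75) mm.
- dial (a joint): Dial angle in rad: 0 at the anticlockwise stop, growing clockwise seen from above, far stop at 2.793. A sprung detent clicks every 20 degrees (0.349 rad): four clicks from the stop read 1.396. A click takes about 0.1 N m; let go between clicks, it snaps to the nearest. It starts one to three clicks from the stop.
- dial_grip (a point): Point on the dial axis at grip height, 116 mm above the ledge. Black disc, 88 mm across, top face 99 mm above the ledge, with a straight grip bar on it 66 mm long, 18 mm thick, 30 mm high (top at 129 mm). Site x runs along the bar to its white-lined pointer end, and turns with it. At the stop x is 0.70 rad anticlockwise of the station's x, at the longest white tick; each further tick is a click.
- feed (a joint): The feed lever's angle in rad: 0 (shut) leaning 0.5 rad from upright towards the station's front, 1.0 (open, end stop) leaning 0.5 rad towards its back; it stays where it is left and needs about 1 N at the ball. It starts nearly shut (0 to 0.15).
- feed_tip (a point): Centre of the 26 mm steel ball at the end of the feed lever, a 10 mm steel rod. The ball's centre is 90 mm from the pivot; the pivot is 102 mm above the ledge and its axis is parallel to the station's y axis. The lever's block is 70 mm (x) by 50 mm (y), its top 105 mm above the ledge.
- patch_box: Loose bystander: grey plastic patch kit box with a latch, 110 x 160 x 41 mm, left of the station. Origin: centre of the underside.
- tire_lever0: Loose bystander: blue nylon tire lever, 130 mm long, 20 mm wide, 10 mm thick, lying across the back right of the station's top plate, behind the feed lever. Origin: centre of the underside.
- tire_lever1: Loose bystander: a like tire lever on the ledge right of the station.
- tire_lever2: Loose bystander: a like tire lever on the ledge, farther right.
- valve_tool: Loose bystander: steel valve core tool, 76 mm long, 14 mm high, on the ledge in front of the station. Origin: centre of the underside.
- rasp: Loose bystander: chrome rasp with a wooden handle, 175 mm long, 22 mm high, on the ledge in front of the station. Origin: on the underside near its middle.
- dish: Loose bystander: white ceramic dish, 110 mm across, 28 mm high, with four black valve caps, behind the station on the left. Origin: centre of the underside.

How it is judged:
By the outcome, as a careful person would: the job done as asked, in the order asked, and still so for the second after the job is handed in, with the robot touching nothing.
It also fails if it takes over 58 s, if anything falls off the work surface, if the arm or the gripper's body presses on something with over 40 N, if the wrist force passes 120 N, or if a joint passes its speed limit or range.

## Working session

There is one attempt and no reset: what is moved stays moved. The work goes in short steps, Python scripts to look and compute and a tool call to move; the robot and the scene stay as the last step left them, time stands still between calls to the robot, and variables do not carry over. Pictures are saved under pics/ and viewed, at most 10 in all, crops included, and the job is handed in when it is done.

Besides the shell and the picture viewer there is one more tool, called after ">>>" by a JSON object that holds its "method" and its "body". step_arm: Moves the arm, as the interface text tells. Its arguments: {"type":"object","properties":{"moves":{"type":"array"},"newtons":{"type":"number"}},"required":["moves"]}

```bash
mkdir -p pics; cat > h.py <<'E'
import numpy as np, cv2
from cell import robot
from scipy.spatial.transform import Rotation as Rn
def ray(cam,px,z):
    m=robot.camera_model(cam);K,R,t=[np.array(m[k],float) for k in("K","R","t")]
    d=R.T@np.linalg.inv(K)@np.array([px[0],px[1],1.]);c=-R.T@t
    return c+d*(z-c[2])/d[2]
def proj(cam,X):
    m=robot.camera_model(cam);K,R,t=[np.array(m[k],float) for k in("K","R","t")]
    p=K@(R@np.array(X)+t);return p[:2]/p[2]
def snap(cam,name):
    im=robot.get_image(cam);cv2.imwrite(f"pics/{name}.png",im[:,:,::-1]);return im
def togo(target,yawx=None):
    s=robot.sense();R=Rn.from_rotvec(s["orientation"]).as_matrix()
    print("shift cm",np.round(R.T@(np.array(target)-s["tool_pos"])*100,2))
E
python3 - <<'E'
from h import *
s=robot.sense();print({k:np.round(v,3) for k,v in s.items()})
for c in("top","scene"):
    snap(c,c+"0")
    for l,z in(("station",0),("dial_grip",.116),("feed_tip",.18),("dish",0),("patch_box",0),("tire_lever0",.08)):
        for r in robot.landmark_of(c,l)[:2]: print(c,l,np.round(r["point"]),round(r["conf"],2),np.round(ray(c,r["point"],z),3))
E
```

```text
{'time_s': np.float64(0.0), 'q': array([ 1.252,  0.592,  0.048,  1.61 , -0.033,  0.943, -0.034]), 'joint_velocities': array([ 0.001,  0.   ,  0.002, -0.   , -0.001,  0.   ,  0.001]), 'joint_efforts': array([ 0.0000e+00, -5.4870e+01,  1.5470e+00, -1.9813e+01,  9.0000e-03,
        9.0000e-03,  0.0000e+00]), 'tool_pos': array([ 0.161, -0.706,  0.207]), 'orientation': array([-3.12e+00, -3.52e-01,  1.00e-03]), 'wrist_force': array([0.222, 0.488, 0.805]), 'moment': array([-0.014,  0.   , -0.005]), 'gripper_force': np.float64(0.0), 'width': np.float64(0.085)}
top station [331. 236.] 0.85 [ 0.582 -0.     0.   ]
top station [300. 240.] 0.44 [0.574 0.066 0.   ]
top dial_grip [298. 246.] 0.98 [0.557 0.068 0.116]
top feed_tip [386. 247.] 0.72 [ 0.55  -0.088  0.18 ]
top dish [269. 168.] 0.56 [0.729 0.132 0.   ]
top patch_box [213. 257.] 0.8 [0.54  0.251 0.   ]
top tire_lever0 [459. 224.] 0.96 [ 0.597 -0.248  0.08 ]
top tire_lever0 [423. 222.] 0.76 [ 0.602 -0.178  0.08 ]
scene station [310. 259.] 0.57 [ 0.575 -0.007  0.   ]
scene feed_tip [290. 183.] 0.69 [ 0.554 -0.089  0.18 ]
scene dish [302. 340.] 0.77 [0.728 0.132 0.   ]
scene dish [393. 241.] 0.3 [0.398 0.09  0.   ]
scene patch_box [403. 322.] 0.56 [0.54  0.249 0.   ]
scene tire_lever0 [244. 222.] 0.86 [ 0.651 -0.142  0.08 ]
scene tire_lever0 [267. 251.] 0.71 [ 0.664 -0.046  0.08 ]
```

```bash
python3 - <<'E'
import cv2
a=cv2.imread("pics/top0.png")[140:340,180:480];cv2.imwrite("pics/top0c.png",cv2.resize(a,None,fx=2.6,fy=2.6,interpolation=cv2.INTER_CUBIC))
a=cv2.imread("pics/scene0.png")[130:380,180:480];cv2.imwrite("pics/scene0c.png",cv2.resize(a,None,fx=2.4,fy=2.4,interpolation=cv2.INTER_CUBIC))
E
```

```text
(no output)
```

View pics/top0c.png

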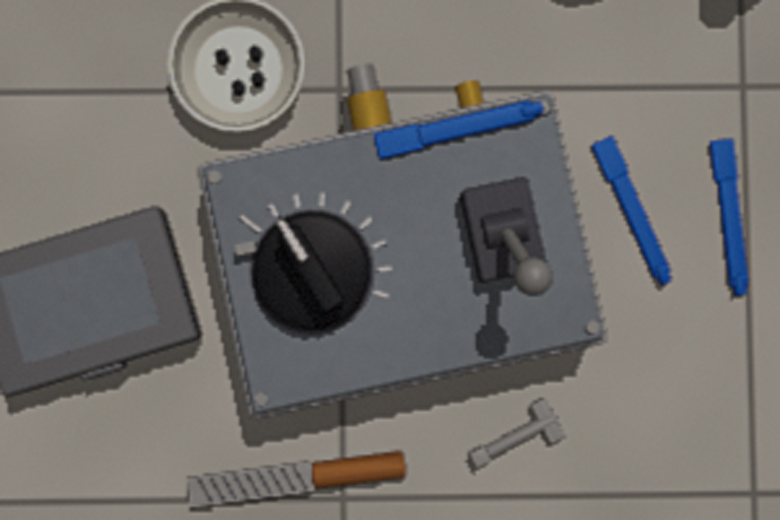

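View pics/scene0c.png

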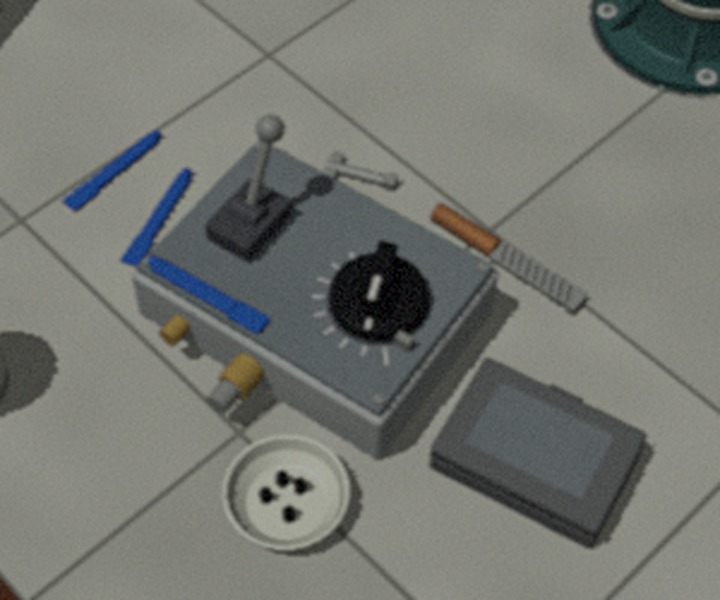

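The top view shows the dial at crop (312,272), with its pointer about one click from the long tick at (250,225). The station is yawed about +0.205 rad, and the lever ball is at crop (533,275), leaning to the front. The measured points agree with the given sizes.

```bash
python3 - <<'E'
from h import *
togo([.45,-.40,.30]);togo([.54,.03,.30])
E
```

```text
shift cm [ 34.95 -23.48  -9.17]
shift cm [ 53.31 -63.39  -9.17]
```

>>> {"method": "step_arm", "body": {"moves": [[0,0,-4.5,0,0,0,1],[4,-3,-9,0,0,0,1],[8,-6,-9,0,0,0,1],[12,-8,-9,0,0,0,1],[16,-11,-9,0,0,0,1],[20,-13.5,-9,0,0,0,1],[24,-16,-9,0,0,0,1],[28,-19,-9,0,0,0,1],[32,-21.5,-9,0,0,0,1],[35,-23.5,-9,0,0,0,1]]}}

```text
time_s: 1.7
tool_pos: [0.4533, -0.3962, 0.2987]
orientation: [-3.121, -0.358, -0.003]
wrist_force: [0.2, 0.1, -0.2]
width: 0.0855
gripper_force: 0.0
```

```bash
python3 - <<'E'
from h import *
s=robot.sense();print(np.round(s["q"],2),s["tool_pos"],s["orientation"]);togo([.54,.04,.30])
E
```

```text
[ 0.68  0.34 -0.04  1.8   0.02  1.   -0.71] [ 0.45327167 -0.39620576  0.29867122] [-3.12054084e+00 -3.58214434e-01 -2.65231425e-03]
shift cm [ 18.33 -40.52  -0.09]
```

>>> {"method": "step_arm", "body": {"moves": [[2,-4.5,0,0,0,0,1],[4,-9,0,0,0,0,1],[6,-13.5,0,0,0,0,1],[8,-18,0,0,0,0,1],[10,-22.5,0,0,0,0,1],[12,-27,0,0,0,0,1],[14,-31.5,0,0,0,0,1],[16,-36,0,0,0,0,1],[18.3,-40.5,0,0,0,0,1],[18.3,-40.5,0,0,0,0,1]]}}

```text
time_s: 2.7
tool_pos: [0.5398, 0.0455, 0.2991]
orientation: [-3.114, -0.372, -0.005]
wrist_force: [0.0, 0.1, -0.6]
width: 0.0852
gripper_force: 0.0
```

```bash
python3 - <<'E'
from h import *
s=robot.sense();print(np.round(s["q"],2),s["tool_pos"],s["orientation"])
snap("wrist","w1")
for l,z in(("dial_grip",.116),("station",0),("feed_tip",.181)):
    for r in robot.landmark_of("wrist",l)[:2]: print(l,np.round(r["point"]),round(r["conf"],2),np.round(ray("wrist",r["point"],z),4))
c=np.array([.557,.068]);print(proj("wrist",[*c,.116]))
for k in range(4):
    a=.905-.349*k;print(k,np.round(proj("wrist",[c[0]+.033*np.cos(a),c[1]+.033*np.sin(a),.129])),np.round(proj("wrist",[c[0]+.055*np.cos(a),c[1]+.055*np.sin(a),.081])))
E
```

```text
[ 0.04  0.27 -0.25  1.92  0.07  0.96 -1.58] [0.53982685 0.04553856 0.29911083] [-3.11443475 -0.37195341 -0.00539844]
dial_grip [313. 173.] 0.96 [0.5595 0.0539 0.116 ]
station [376. 158.] 0.84 [ 0.5705 -0.0154  0.    ]
feed_tip [499. 247.] 0.84 [ 0.5471 -0.0954  0.181 ]
[292.32678082 170.60046379]
0 [264. 142.] [256. 117.]
1 [277. 134.] [274. 106.]
2 [291. 132.] [295. 103.]
3 [305. 135.] [316. 107.]
```

View pics/w1.png

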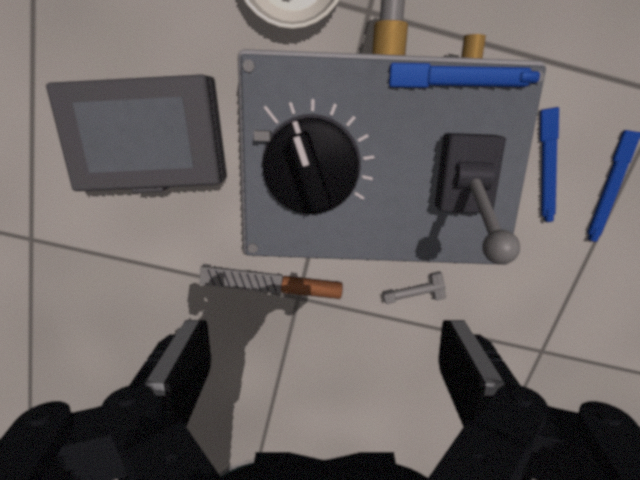

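The wrist view shows the dial at (311,165) with its pointer on the second tick, so it is one click from the stop. The ball is at (501,246). The wrist estimate is about 14 mm off the top camera's, probably because the arm was still moving, so I'll measure again now it has settled.

```bash
python3 - <<'E'
from h import *
for i in range(2):
    s=robot.sense();print(s["tool_pos"],s["orientation"],np.abs(s["joint_velocities"]).max())
    m=robot.camera_model("wrist");im=robot.get_image("wrist")
    for l,z in(("dial_grip",.116),("feed_tip",.181)):
        for r in robot.landmark_of("wrist",l)[:1]: print(l,np.round(r["point"]),np.round(ray("wrist",r["point"],z),4))
im=robot.get_image("top");
for l,z in(("dial_grip",.116),("feed_tip",.181)):
    for r in robot.landmark_of("top",l)[:1]: print("top",l,np.round(r["point"]),np.round(ray("top",r["point"],z),4))
E
```

```text
[0.53824141 0.03434439 0.29816862] [ 3.12108647e+00  3.49375214e-01 -1.01386743e-03] 0.01680594833169236
dial_grip [295. 166.] [0.5618 0.0663 0.116 ]
feed_tip [487. 236.] [ 0.5533 -0.0845  0.181 ]
[0.53826603 0.03384072 0.29822312] [ 3.12161668e+00  3.47016670e-01 -6.38503671e-04] 0.004801108963184362
dial_grip [296. 167.] [0.5611 0.0655 0.116 ]
feed_tip [487. 237.] [ 0.5527 -0.0833  0.181 ]
top feed_tip [384. 249.] [ 0.5469 -0.0837  0.181 ]
```

```bash
python3 - <<'E'
from h import *
togo([.560,.0665,.18]);togo([.560,.0665,.106])
E
```

```text
shift cm [ 2.79 -2.54 11.83]
shift cm [ 2.79 -2.54 19.23]
```

>>> {"method": "step_arm", "body": {"moves": [[1.4,-1.3,2,0,0,-7,1],[2.8,-2.5,6,0,0,-14,1],[2.8,-2.5,10,0,0,-19,1],[2.8,-2.5,11.8,0,0,-19,1],[2.8,-2.5,11.8,0,0,-19,1],[2.8,-2.5,11.8,0,0,-19,1],[2.8,-2.5,11.8,0,0,-19,1],[2.8,-2.5,11.8,0,0,-19,1],[2.8,-2.5,11.8,0,0,-19,1]]}}

```text
time_s: 4.25
tool_pos: [0.561, 0.0667, 0.1815]
orientation: [3.02, 0.862, 0.004]
wrist_force: [0.4, -1.0, -0.3]
width: 0.0854
gripper_force: 0.0
```

```bash
python3 - <<'E'
from h import *
s=robot.sense();print(s["tool_pos"],s["orientation"],np.abs(s["joint_velocities"]).max(),2*np.arctan2(s["orientation"][1],s["orientation"][0]))
snap("wrist","w2")
for r in robot.landmark_of("wrist","dial_grip")[:1]: print(np.round(r["point"]),np.round(ray("wrist",r["point"],.116),4))
togo([.560,.0665,.106])
E
```

```text
[0.56100245 0.06665124 0.18154724] [3.02046608 0.86235141 0.00365725] 0.006044638169929715 0.556208176999292
[326. 247.] [0.5601 0.0669 0.116 ]
shift cm [-0.07 -0.03  7.51]
```

View pics/w2.png

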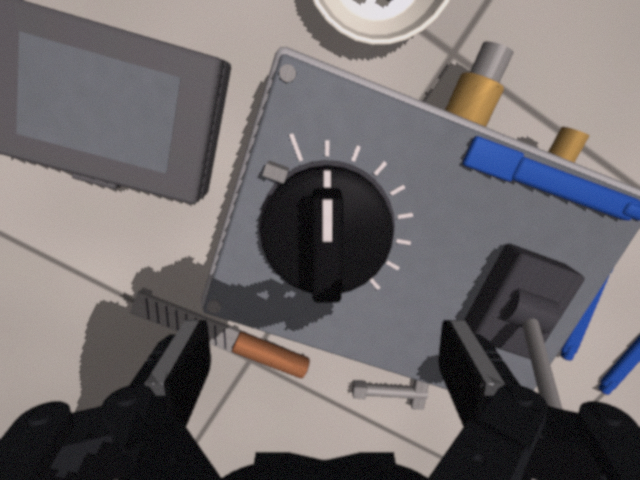

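The bar is vertical in the picture and points at the second tick (327,147), so the yaw and the dial centre are confirmed. Next I descend and grip.

>>> {"method": "step_arm", "body": {"moves": [[0,0,2.5,0,0,0,1],[0,0,5,0,0,0,1],[0,0,6.5,0,0,0,1],[0,0,7.5,0,0,0,1],[0,0,7.5,0,0,0,0.6],[0,0,7.5,0,0,0,0.3],[0,0,7.5,0,0,0,0],[0,0,7.5,0,0,0,0],[0,0,7.5,0,0,0,0],[0,0,7.5,0,0,0,0]], "newtons": 40}}

```text
time_s: 5.35
tool_pos: [0.5611, 0.0667, 0.1061]
orientation: [3.021, 0.862, 0.003]
wrist_force: [-0.3, 0.7, 4.2]
width: 0.0006
gripper_force: 2.6
```

```bash
python3 - <<'E'
from h import *
s=robot.sense();print({k:np.round(v,3) for k,v in s.items()})
a=snap("wrist","w3");b=snap("scene","s3")[130:330,230:430]
cv2.imwrite("pics/c3.png",cv2.resize(np.hstack([cv2.resize(a,(533,400)),cv2.resize(b,(400,400))]),(793,340))[:,:,::-1])
E
```

```text
{'time_s': np.float64(5.35), 'q': array([-0.013,  0.543, -0.254,  2.043,  0.238,  0.582, -1.446]), 'joint_velocities': array([-0.003,  0.002, -0.01 ,  0.003, -0.007,  0.001, -0.001]), 'joint_efforts': array([ 2.6400e-01, -4.3515e+01, -1.6060e+00, -1.2546e+01,  1.0300e-01,
       -3.0000e-03,  1.0000e-03]), 'tool_pos': array([0.561, 0.067, 0.106]), 'orientation': array([3.021e+00, 8.620e-01, 3.000e-03]), 'wrist_force': array([-0.259,  0.664,  4.241]), 'moment': array([0.061, 0.029, 0.038]), 'gripper_force': np.float64(2.583), 'width': np.float64(0.001)}
```

View pics/c3.png

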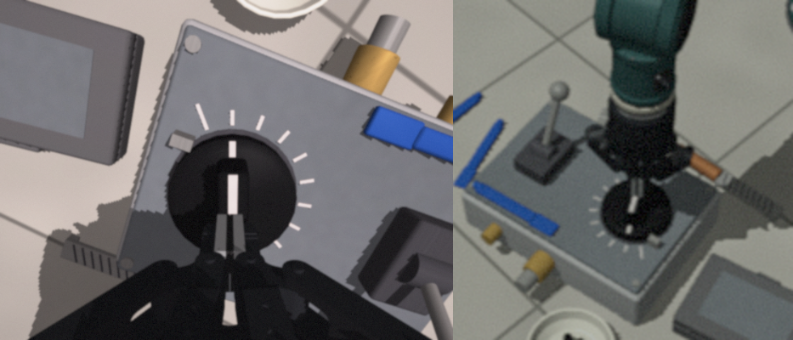

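The picture shows the pads at about (230,235), closed on or over the near half of the bar, but the width reads 0.6 mm. I'll check the geometry by projecting known points into the image.

```bash
python3 - <<'E'
from h import *
s=robot.sense();im=cv2.imread("pics/w3.png");R=Rn.from_rotvec(s["orientation"]).as_matrix()
p=s["tool_pos"];c=np.array([.560,.0667])
u=np.array([np.cos(.556),np.sin(.556)])
def dot(X,col):
    q=proj("wrist",X);print(np.round(q));cv2.circle(im,tuple(int(round(v)) for v in q),3,col,1)
dot(p,(0,0,255));dot(p-R[:,2]*.019,(0,255,255))
for z,col in((.129,(0,255,0)),(.099,(255,128,0))):
    for e in(.033,-.033): dot([*(c+e*u),z],col)
t=im[180:480,140:540];cv2.imwrite("pics/c4.png",cv2.resize(t,(800,600),interpolation=cv2.INTER_CUBIC))
E
```

```text
[327. 296.]
[327. 317.]
[326. 247.]
[326. 392.]
[326. 224.]
[326. 351.]
```

View pics/c4.png

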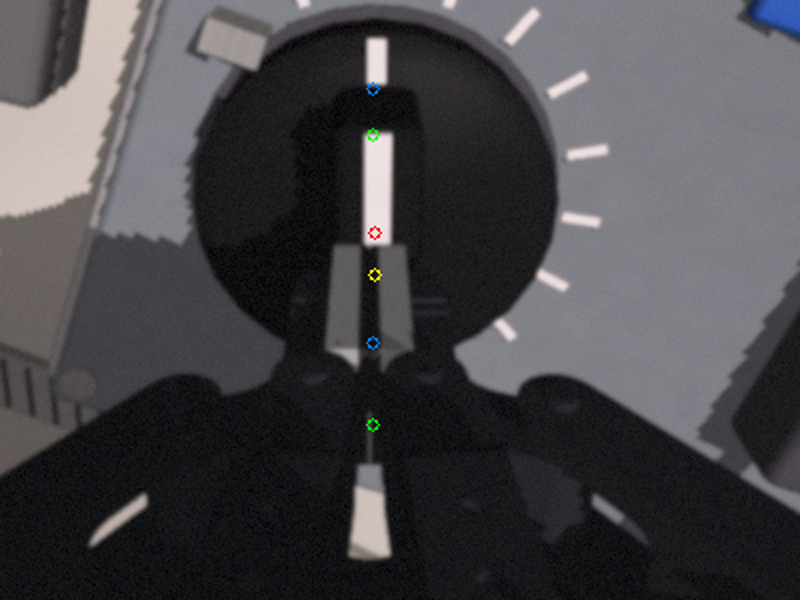

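```bash
python3 - <<'E'
from h import *
s=robot.sense();R=Rn.from_rotvec(s["orientation"]).as_matrix();p=s["tool_pos"]
m=robot.camera_model("wrist");print("cam in tool",R.T@(-np.array(m["R"]).T@np.array(m["t"])-p),"fx",m["K"][0][0])
f=lambda X:np.round((proj("wrist",X)-[140,180])*2)
for dz in(0,-.005,-.019,-.025,-.045):
  for dx in(0,.011): print(dz,dx,[f(p+R@[dx,dy,dz]) for dy in(-.009,-.002,.002,.009)])
E
```

```text
cam in tool [ 0.08438544 -0.00095418 -0.16505734] fx 404.5844703298085
0 0 [array([334., 232.]), array([365., 232.]), array([383., 232.]), array([414., 232.])]
0 0.011 [array([334., 187.]), array([365., 187.]), array([383., 187.]), array([415., 187.])]
-0.005 0 [array([334., 242.]), array([365., 242.]), array([383., 242.]), array([415., 242.])]
-0.005 0.011 [array([333., 197.]), array([365., 197.]), array([384., 197.]), array([416., 197.])]
-0.019 0 [array([331., 274.]), array([365., 274.]), array([384., 274.]), array([419., 274.])]
-0.019 0.011 [array([330., 226.]), array([365., 226.]), array([385., 226.]), array([420., 226.])]
-0.025 0 [array([329., 290.]), array([365., 290.]), array([385., 290.]), array([420., 290.])]
-0.025 0.011 [array([328., 240.]), array([365., 240.]), array([385., 240.]), array([421., 240.])]
-0.045 0 [array([324., 350.]), array([364., 350.]), array([387., 350.]), array([427., 350.])]
-0.045 0.011 [array([323., 295.]), array([364., 295.]), array([387., 295.]), array([429., 295.])]
```

With the pads' front edge at +11 mm, the image puts the shut tips at about z 0.13. That means they closed on top of the bar, and the tips sit about 25 mm farther back than the reported TCP. I'll open, go 1.6 cm lower (safe under either reading), close and check the width.

>>> {"method": "step_arm", "body": {"moves": [[0,0,-0.3,0,0,0,1],[0,0,0,0,0,0,1],[0,0,0,0,0,0,1],[0,0,0,0,0,0,1],[0,0,0,0,0,0,1],[0,0,0.8,0,0,0,1],[0,0,1.2,0,0,0,1],[0,0,1.6,0,0,0,1],[0,0,1.6,0,0,0,1],[0,0,1.6,0,0,0,1]]}}

```text
time_s: 6.45
tool_pos: [0.5601, 0.0666, 0.089]
orientation: [-3.021, -0.863, 0.001]
wrist_force: [1.0, 0.2, -0.2]
width: 0.0858
gripper_force: 0.0
```

>>> {"method": "step_arm", "body": {"moves": [[0,0,0,0,0,0,0.6],[0,0,0,0,0,0,0.6],[0,0,0,0,0,0,0.3],[0,0,0,0,0,0,0.3],[0,0,0,0,0,0,0.1],[0,0,0,0,0,0,0.1],[0,0,0,0,0,0,0.1]]}}

```text
time_s: 7.15
tool_pos: [0.5613, 0.0652, 0.0897]
orientation: [3.02, 0.861, 0.002]
wrist_force: [2.2, -4.0, 4.0]
width: 0.0167
gripper_force: 43.3
```

The bar is now gripped: width 17 mm, 43 N. I turn anticlockwise to the stop.

>>> {"method": "step_arm", "body": {"moves": [[0,0,0,0,0,-5,0],[0,0,0,0,0,-10,0],[0,0,0,0,0,-15,0],[0,0,0,0,0,-20,0],[0,0,0,0,0,-25,0],[0,0,0,0,0,-25,0],[0,0,0,0,0,-25,0],[0,0,0,0,0,-25,0]]}}

```text
time_s: 7.95
tool_pos: [0.5612, 0.0646, 0.0898]
orientation: [2.769, 1.482, 0.0]
wrist_force: [2.3, -5.8, 5.2]
width: 0.0167
gripper_force: 63.4
```

```bash
cat >> h.py <<'E'
def yaw():
    s=robot.sense();R=Rn.from_rotvec(s["orientation"]).as_matrix();print("yaw",np.arctan2(R[1,0],R[0,0]),"pos",np.round(s["tool_pos"],4),"M",np.round(s["moment"],2),"F",np.round(s["wrist_force"],1),"w",s["width"],s["gripper_force"],"v",np.abs(s["joint_velocities"]).max(),"t",s["time_s"])
E
python3 -c "
from h import *
yaw()"
```

```text
yaw 0.982876080577189 pos [0.5612 0.0646 0.0898] M [-1.19 -0.29 -1.5 ] F [ 2.3 -5.8  5.2] w 0.016728593783006455 63.38146830908954 v 0.0035567837580720817 t 7.95
```

Moment −1.5 N·m at yaw 0.98 (the stop is at about 0.905), so the dial is pressed against the stop. Now clockwise to yaw −0.49, about 85° from the commanded pose.

>>> {"method": "step_arm", "body": {"moves": [[0,0,0,0,0,5,0],[0,0,0,0,0,10,0],[0,0,0,0,0,15,0],[0,0,0,0,0,20,0],[0,0,0,0,0,25,0],[0,0,0,0,0,30,0],[0,0,0,0,0,35,0],[0,0,0,0,0,40,0],[0,0,0,0,0,45,0],[0,0,0,0,0,45,0]]}}

```text
time_s: 8.95
tool_pos: [0.561, 0.0654, 0.0897]
orientation: [3.123, 0.324, 0.002]
wrist_force: [1.6, -5.4, 4.3]
width: 0.0172
gripper_force: 43.5
```

>>> {"method": "step_arm", "body": {"moves": [[0,0,0,0,0,5,0],[0,0,0,0,0,10,0],[0,0,0,0,0,15,0],[0,0,0,0,0,20,0],[0,0,0,0,0,25,0],[0,0,0,0,0,30,0],[0,0,0,0,0,34,0],[0,0,0,0,0,37,0],[0,0,0,0,0,37,0],[0,0,0,0,0,37,0]]}}

```text
time_s: 9.95
tool_pos: [0.5611, 0.0662, 0.0897]
orientation: [3.067, -0.682, 0.003]
wrist_force: [2.2, -4.5, 5.1]
width: 0.0171
gripper_force: 43.7
```

```bash
python3 - <<'E'
from h import *
yaw()
a=snap("wrist","w5");b=snap("top","t5")[190:300,250:350]
cv2.imwrite("pics/c5.png",np.hstack([cv2.resize(a,(480,360)),cv2.resize(b,(320,360))])[:,:,::-1])
E
```

```text
yaw -0.4374814718865818 pos [0.5611 0.0662 0.0897] M [-0.96 -0.39 -0.13] F [ 2.2 -4.5  5.1] w 0.01707704449347583 43.71502161026001 v 0.005988783505719732 t 9.95
```

View pics/c5.png

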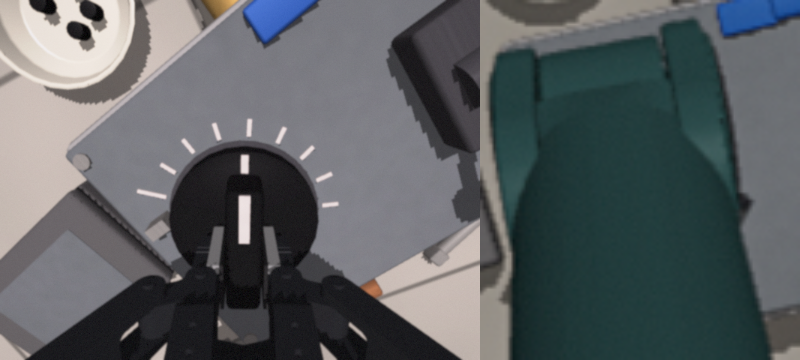

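The pointer (244,165) lines up with the fifth tick (249,127), which is four clicks from the long tick at (152,193). I add 3° to centre it, release and lift.

>>> {"method": "step_arm", "body": {"moves": [[0,0,0,0,0,3,0],[0,0,0,0,0,3,0],[0,0,0,0,0,3,0.3],[0,0,0,0,0,3,0.6],[0,0,0,0,0,3,0.8],[0,0,0,0,0,3,0.8],[0,0,-2,0,0,3,0.8],[0,0,-6,0,0,3,0.8],[0,0,-10,0,0,3,0.8],[0,0,-14,0,0,3,0.8]]}}

```text
time_s: 11.05
tool_pos: [0.5595, 0.0669, 0.2304]
orientation: [3.048, -0.762, -0.002]
wrist_force: [0.9, -0.8, 0.2]
width: 0.0684
gripper_force: 0.0
```

>>> {"method": "step_arm", "body": {"moves": [[0,0,0,0,0,8,0.5],[0,0,0,0,0,8,0],[0,0,0,0,0,8,0],[0,0,0,0,0,8,0],[0,0,0,0,0,8,0]]}}

```text
time_s: 11.55
tool_pos: [0.5594, 0.0665, 0.2281]
orientation: [2.986, -0.972, -0.004]
wrist_force: [0.1, -1.1, -0.2]
width: -0.0001
gripper_force: 0.0
```

```bash
python3 - <<'E'
from h import *
yaw()
a=snap("wrist","w6")
for l,z in(("dial_grip",.116),("feed_tip",.181)):
    for r in robot.landmark_of("wrist",l)[:1]: print(l,np.round(r["point"]),np.round(ray("wrist",r["point"],z),4))
c=np.array([.5605,.0667])
for k in range(3,6):
    al=.905-.349*k;print(k,np.round(proj("wrist",[c[0]+.033*np.cos(al),c[1]+.033*np.sin(al),.129])))
E
```

```text
yaw -0.6291121245031497 pos [0.5594 0.0665 0.2281] M [ 0.01 -0.03 -0.02] F [ 0.1 -1.1 -0.2] w -8.092492467380865e-05 0.0 v 0.005870603945653293 t 11.55
feed_tip [580. 100.] [ 0.5518 -0.0847  0.181 ]
3 [301. 185.]
4 [317. 179.]
5 [334. 180.]
```

View pics/w6.png

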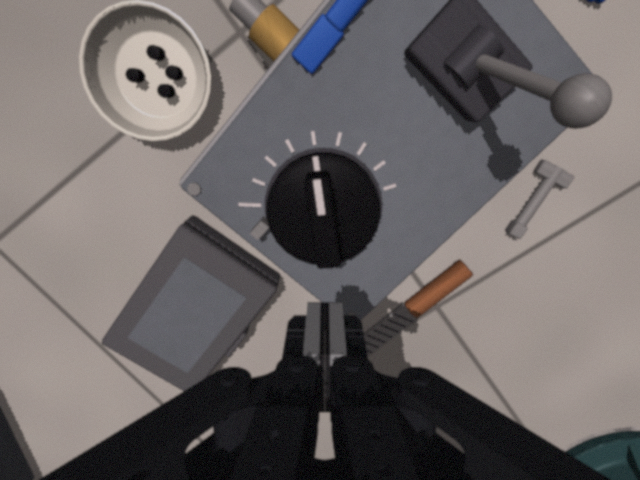

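The pointer again lies on the fourth-click tick (313,137), and the fingers are free. Now I set up behind the ball, on the front side, with shut fingers at yaw 0.205.

```bash
python3 - <<'E'
from h import *
togo([.495,-.095,.228])
E
```

```text
shift cm [ 4.27 16.88  0.08]
```

>>> {"method": "step_arm", "body": {"moves": [[0.6,2.5,0,0,0,-6,0],[1.3,5,0,0,0,-12,0],[1.9,7.5,0,0,0,-18,0],[2.5,10,0,0,0,-24,0],[3.2,12.5,0,0,0,-30,0],[3.8,15,0,0,0,-36,0],[4.3,16.9,0,0,0,-42,0],[4.3,16.9,0,0,0,-48,0],[4.3,16.9,0,0,0,-48,0],[4.3,16.9,0,0,0,-48,0]]}}

```text
time_s: 12.7
tool_pos: [0.4955, -0.0951, 0.2292]
orientation: [-3.125, -0.322, -0.0]
wrist_force: [0.3, -0.7, -0.8]
width: -0.0
gripper_force: 0.0
```

>>> {"method": "step_arm", "body": {"moves": [[0,0,0,0,0,0,0],[0,0,0,0,0,0,0],[0,0,0,0,0,0,0]]}}

```text
time_s: 13.0
tool_pos: [0.4955, -0.0948, 0.2292]
orientation: [-3.125, -0.326, 0.0]
wrist_force: [0.1, -0.3, -0.6]
width: -0.0
gripper_force: 0.0
```

```bash
python3 - <<'E'
from h import *
yaw();robot.get_image("wrist")
for r in robot.landmark_of("wrist","feed_tip")[:1]: print(np.round(r["point"]),np.round(ray("wrist",r["point"],.181),4))
togo([.495,-.095,.143]);togo([.590+.019*.979,-.0753+.019*.204,.143])
E
```

```text
yaw 0.2078130897532961 pos [ 0.4955 -0.0948  0.2292] M [ 0.02 -0.05  0.01] F [ 0.1 -0.3 -0.6] w -9.27132027089342e-06 0.0 v 0.002445951396637363 t 13.0
[329. 153.] [ 0.5519 -0.0843  0.181 ]
shift cm [-0.04 -0.01  8.63]
shift cm [11.56  0.03  8.63]
```

Ball aligned laterally. I go down, then push forward; contact is expected at about 3.3 cm and the end stop at about 11.6 cm.

>>> {"method": "step_arm", "body": {"moves": [[0,0,4,0,0,0,0],[0,0,7,0,0,0,0],[0,0,8.6,0,0,0,0],[0,0,8.6,0,0,0,0],[1,0,8.6,0,0,0,0],[2,0,8.6,0,0,0,0],[3,0,8.6,0,0,0,0],[4,0,8.6,0,0,0,0],[5,0,8.6,0,0,0,0],[5,0,8.6,0,0,0,0]]}}

```text
time_s: 14.1
tool_pos: [0.5467, -0.0844, 0.1437]
orientation: [3.124, 0.327, 0.005]
wrist_force: [0.2, -0.0, -0.3]
width: -0.0001
gripper_force: 0.0
```

>>> {"method": "step_arm", "body": {"moves": [[1,0,0,0,0,0,0],[2,0,0,0,0,0,0],[3,0,0,0,0,0,0],[4,0,0,0,0,0,0],[5,0,0,0,0,0,0],[5.6,0,0,0,0,0,0],[5.9,0,0,0,0,0,0],[5.9,0,0,0,0,0,0]]}}

```text
time_s: 14.9
tool_pos: [0.6026, -0.0726, 0.1432]
orientation: [-3.125, -0.326, -0.001]
wrist_force: [-0.3, 0.0, 0.2]
width: -0.0
gripper_force: 0.0
```

```bash
python3 - <<'E'
from h import *
yaw()
for c in("wrist","top"):
    robot.get_image(c)
    for r in robot.landmark_of(c,"feed_tip")[:1]: print(c,round(r["conf"],2),np.round(r["point"]),np.round(ray(c,r["point"],.181),4))
print("expected open",.590+.043*.979,-.0753+.043*.204)
E
```

```text
yaw 0.20765861544586012 pos [ 0.6026 -0.0726  0.1432] M [ 0.01  0.06 -0.04] F [-0.3  0.   0.2] w -1.4467347355197703e-05 0.0 v 0.011332920048320478 t 14.9
wrist 0.93 [328. 286.] [ 0.6242 -0.0684  0.181 ]
expected open 0.6320969999999999 -0.066528
```

>>> {"method": "step_arm", "body": {"moves": [[0.3,0,0,0,0,0,0],[0.6,0,0,0,0,0,0],[0.8,0,0,0,0,0,0],[0.8,0,0,0,0,0,0]]}}

```text
time_s: 15.5
tool_pos: [0.6099, -0.0712, 0.1431]
orientation: [-3.125, -0.325, 0.001]
wrist_force: [-0.5, -0.9, -0.5]
width: -0.0003
gripper_force: 0.4
```

>>> {"method": "step_arm", "body": {"moves": [[0.2,0,0,0,0,0,0],[0.4,0,0,0,0,0,0],[0.4,0,0,0,0,0,0]]}}

```text
time_s: 15.8
tool_pos: [0.61, -0.0711, 0.1429]
orientation: [-3.125, -0.324, 0.013]
wrist_force: [-7.1, -1.0, 5.0]
width: -0.0002
gripper_force: 3.7
```

The tool has halted and the force has risen to 7 N (the lever needs only 1 N), so this is the end stop. One more small press, then back off and up.

>>> {"method": "step_arm", "body": {"moves": [[0.2,0,0,0,0,0,0],[0.2,0,0,0,0,0,0]]}}

```text
time_s: 16.0
tool_pos: [0.61, -0.0712, 0.1427]
orientation: [-3.125, -0.323, 0.019]
wrist_force: [-9.2, -1.5, 6.6]
width: 0.0001
gripper_force: 5.1
```

>>> {"method": "step_arm", "body": {"moves": [[-1,0,0,0,0,0,0],[-3,0,0,0,0,0,0],[-5,0,0,0,0,0,0],[-7,0,-2,0,0,0,0],[-9,0,-6,0,0,0,0],[-11,0,-10,0,0,0,0],[-12,0,-14,0,0,0,0],[-12,0,-14,0,0,0,0],[-12,0,-14,0,0,0,0]]}}

```text
time_s: 16.9
tool_pos: [0.4996, -0.0947, 0.2848]
orientation: [3.124, 0.325, 0.008]
wrist_force: [0.7, -0.4, -0.9]
width: -0.0002
gripper_force: 0.0
```

```bash
python3 - <<'E'
from h import *
yaw()
a=snap("wrist","w7");b=snap("scene","s7")[130:380,180:480]
for r in robot.landmark_of("wrist","feed_tip")[:1]: print(round(r["conf"],2),np.round(r["point"]),np.round(ray("wrist",r["point"],.181),4))
cv2.imwrite("pics/c7.png",np.hstack([cv2.resize(a,(400,300)),cv2.resize(b,(360,300))])[:,:,::-1])
E
```

```text
yaw 0.2073225222805664 pos [ 0.4996 -0.0947  0.2848] M [ 0.01  0.   -0.02] F [ 0.7 -0.4 -0.9] w -0.000165722827240544 0.0 v 0.04605982039817302 t 16.9
0.92 [327.   7.] [ 0.6294 -0.0667  0.181 ]
```

View pics/c7.png

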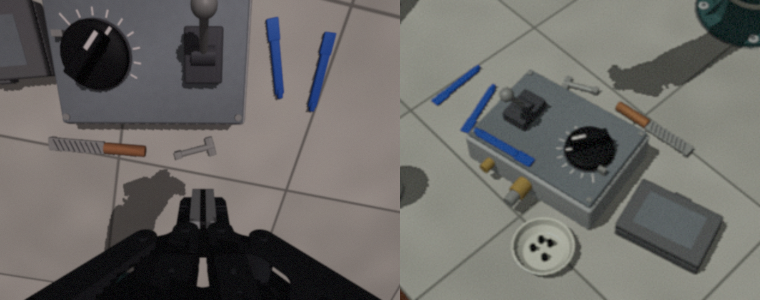

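The lever now leans fully back, with the ball at (0.629, -0.067) against an expected (0.632, -0.067). The dial pointer is unchanged, the bystanders lie where they were, and the arm is clear.

```bash
python3 -c "
from h import *
print(robot.close_job())"
```

```text
the job is handed in; nothing more can be done
None
```

The job is handed in: I turned the dial back to its stop and then clockwise four clicks, swung the feed lever fully to the back, and left the arm clear with the tools, box and dish unmoved.

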